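# Serve a toothpick from the push dispenser

### The job

Serve a toothpick: with one fingertip on either side of the hole in the middle of its cap, press the cap of the clear toothpick dispenser gently all the way down, then let it spring right back up, so that one toothpick is left sticking up out of the hole. Do not touch that toothpick, do not lift, tip or shift the dispenser, touch nothing else in the row, and draw the hand away at the end.

Things in the scene. Friction and masses are not known exactly. Their poses are not given: they have to be found in the camera images.
- dispenser: The toothpick dispenser, loose on the tiles: a clear plastic round pot, 100 mm tall, with wooden toothpicks standing inside, a white weighted foot (68 mm diameter, 12 mm high) and a clear tube (56 mm diameter) over which the sprung clear cap slides. About 0.3 kg. Origin at the centre of its underside, z up. One of five things standing or lying in a loose row along y, about 160 mm apart; any of them may be in any place of the row.
- cap (a joint): How far the dispenser's cap is pushed down, m: 0 up at rest, 0.016 fully down on its stop. A spring holds it up; moving it takes about 2 N at first and about 6 N fully down, and it springs back by itself when let go.
- cap_top (a point): Centre of the flat top of the dispenser's cap; moves with the cap. The cap is 62 mm in diameter, its top 100 mm above the tiles when up and 84 mm when down. In the middle is a black rubber grommet (10 mm diameter) with the hole through which the toothpick comes; the flat ring round it, 5 to 30 mm from the centre, is where it is pressed, one fingertip either side of the hole and about equally far from it, so that the cap goes down level.
- pick: The one toothpick in the hole of the cap: upright, 65 mm long, 2 mm thick. Origin at its foot, z along it upwards. When the cap goes down, a fixed pin under the toothpick (reached after the first 2 mm) drives it up through the grommet, which grips it, so that it stays raised in the cap when the cap springs back. A finger over the hole is in its way. Not to be touched.
- pick_tip (a point): Upper tip of that toothpick: at the start 1 mm below the top of the cap, about 13 mm above it after a full press.
- canister: Bystander, loose: round stainless canister with lid and small knob, 94 mm diameter, 122 mm tall. Origin at the centre of its underside.
- tumbler: Bystander, loose: small empty glass tumbler, 70 mm across its open rim, 88 mm tall. Origin at the centre of its underside.
- turner: Bystander, loose: bamboo turner with slotted blade lying flat, 300 mm long, 70 mm wide at the blade, 8 mm thick. Origin at the middle of its underside, x along it towards the blade.
- scraper: Bystander, loose: palm-sized yellow silicone pot scraper lying flat, 85 by 82 mm, 11 mm thick. Origin near the middle of its underside.
Things that resemble listed ones, but are neither listed nor needed, are in the scene too. What is shaped like the dispenser but blue or turquoise is not meant.

How it is judged:
On the way:
1. the fingers, centred on the hole within 20 mm, press the dispenser's cap all the way down (at least 13.5 of its 16 mm) (value of joint cap above 0.0135 m and contact force between the fingers and dispenser above 1 N and horizontal distance between the grasp point and cap_top below 0.02 m), for 0.1 s.
At the end, for the whole second after the job is handed in: The cap is up again (within 2 mm), the toothpick sticks out at least 8 mm above it, the dispenser stands upright and at rest within 15 mm of where it was, and the canister, tumbler, turner and scraper are where they were (within 6 mm) (value of joint cap below 0.002 m and z of pick_tip in the frame of cap_top above 0.008 m and distance of dispenser from where it was at the start of the episode below 0.015 m and angle between dispenser's own z axis and vertical below 0.05 rad and linear speed of dispenser below 0.01 m/s and distance of each of canister, tumbler, turner, scraper from where it was at the start of the episode below 0.006 m); the robot touches nothing.
It fails at once if the toothpick is touched (contact force between any of the fingers, the arm and pick above 0.2 N).
It fails at once if the dispenser is lifted (8 mm), shifted (20 mm) or tipped (0.2 rad) (height (world z) of dispenser above 0.008 m or distance of dispenser from where it was at the start of the episode above 0.02 m or angle between dispenser's own z axis and vertical above 0.2 rad).
It fails at once if the dispenser is pressed hard (over 40 N) (contact force between any of the fingers, the arm and dispenser above 40 N).
It fails at once if another thing of the row is touched or displaced (contact force between any of the fingers, the arm and canister above 0.5 N or distance of any of canister, tumbler, turner, scraper from where it was at the start of the episode above 0.006 m or contact force between any of the fingers, the arm and tumbler above 0.5 N or contact force between any of the fingers, the arm and turner above 0.5 N or contact force between any of the fingers, the arm and scraper above 0.5 N).
It also fails if it takes over 38 s, if anything falls off the work surface, if the arm or the gripper's body presses on something with over 40 N, if the wrist force passes 120 N, or if a joint passes its speed limit or range.

### The arm

A 6-joint arm with a two-finger parallel gripper is mounted at the origin on the work surface. World frame = base frame: x ahead of the robot, y to its left, z up, the work surface at z = 0. Lengths are in m, angles in rad, forces in N, time in s.
With the tool pointing down it reaches from about 0.375 to 0.975 m from the base axis. Payload 3.8 kg.
Tool frame: the origin (TCP) lies midway between the tips of the shut fingers; the grasp point (between the pads) lies 19 mm behind it; z points along the fingers, y is the line along which they close (so a half turn about z gives the same grasp; the last joint's range is limited). The gripper opens to 85 mm and grips with 20 to 120 N. Pads are 22 mm wide; open, the fingers measure 114 mm over their backs; the gripper's body (76 mm by 85 mm) begins 54 mm behind the grasp point. The pads swing forward as they close: fully open they stand 13 mm farther back than shut.
Start: joints at [-1.341, 0.264, 1.604, -0, 1.274, -0.037], TCP at [0.178, -0.651, 0.231] pointing down, gripper open.
Joint ranges: [-2.63, 2.63], [-0.94, 2.18], [0.31, 2.57], [-1.31, 4.45], [0, 2.66], [-2.55, 2.55]. Speed limits (rad/s): [2.57, 2.57, 3.14, 3.14, 3.14, 3.14].

### API

Orientations are given as a rotation vector (axis times angle).
In Python, from workcell import sensors, viewer, job gives the robot as it stands.
- The arm moves only by the shell command python3 -m inch 'ROWS' [FORCE]. ROWS is JSON, one flat list of numbers, 7 for each row, row after row: the shift along the tool's x, y, z in mm, then the turn, a rotation vector about the tool's x, y, z in degrees, then the finger opening in mm, from 0 to 85.4. A call has exactly 8 rows; each row shifts and turns the commanded pose from where the row before left it, along the tool's axes as they then stand; what a row does not reach is not made up. A row lasts 1/10 s, in which the tool goes at most 50 mm and 8.59 degrees, less where a joint would pass 70% of its speed; a pose out of reach is approached as far as the arm can. A call is refused whole if a number of a shift passes 50 or a number of a turn 8.59, either way. A call with a gripper value outside its range is refused whole. The fingers move at their own pace and stop on an object; FORCE is the grip in N (left out, the last holds). Time passes only in rows, so rows that do not move let the fingers close, or fill a call up. It gives the time, the measured TCP pose, the force, the opening and the grip force at its end, in the units of the state.
- sensors.read_state(): the state, without advancing time (a new reading comes with each control period).
- viewer.read_camera(name): name is "scene" or "top" or "wrist"; returns the picture (480x640x3 uint8, red, green, blue); there is no depth.
- viewer.camera_params(name): a dict with "K" (3x3 intrinsics, pixels), "world_to_cam" (4x4, takes a point from world to camera coordinates). Camera axes: x right, y down, z forward; pixel columns grow to the right and rows downward; lengths in m; the calibration is good to about 2 mm. A picture is of the moment at which its call begins: read the wrist's pose just before it. camera_params takes no time and is no camera call; for the wrist camera it gives the pose at the moment of the call.
- job.finish_job(): hands the job in; it is judged then, once.
The state is a dict: "time": time; "q": joint angles; "joint_vel": joint speeds; "joint_torque": joint torques, N m; "tool_pos": TCP position; "tcp_rot": TCP orientation; "wrist_force": force on the tool from outside, world axes, zero at the start; "torque": the same for the moment, N m; "width": opening from 0.0 (shut) to 1.0 (fully open); "grip_force": force on a finger pad.
Only numpy, scipy, OpenCV 4.12 (cv2) and the standard library are available. Lean on these libraries where they do the work, as an engineer would, in place of code of your own. Each camera call takes 0.05 s, during which the arm holds its last target. There are 200 camera calls.

## Working session

There is one attempt and no reset: what is moved stays moved. The work goes in short steps, Python scripts to look and compute and a shell command to move; the robot and the scene stay as the last step left them, time stands still between calls to the robot, and variables do not carry over. Pictures are saved under pics/ and viewed, at most 10 in all, crops included, and the job is handed in when it is done.

```bash
mkdir -p pics; ls
python3 - <<'E'
from workcell import sensors, viewer
import cv2
s=sensors.read_state();print(s)
for n in("top","scene"):
    cv2.imwrite(f"pics/{n}0.png",viewer.read_camera(n)[:,:,::-1]);p=viewer.camera_params(n);print(n,p["K"],p["world_to_cam"])
E
```

```text
pics
{'time': 0.0, 'q': array([-1.34087990e+00,  2.64708840e-01,  1.60541079e+00, -4.75567485e-06,
        1.27370967e+00, -3.69437314e-02]), 'joint_vel': array([ 0.00036425, -0.00067178,  0.00058192,  0.00072923,  0.00026463,
        0.00165708]), 'joint_torque': array([ 3.91789390e-04, -5.15114093e+01, -3.67311323e+01, -1.03819687e-04,
        1.28514413e-02,  1.36162335e-07]), 'tool_pos': array([ 0.17779687, -0.65038311,  0.22997203]), 'tcp_rot': array([-3.11146198e+00, -4.17646305e-01,  3.45324145e-04]), 'wrist_force': array([-0.0436201 ,  0.04102213, -0.12144912]), 'torque': array([-0.02357381, -0.00376445,  0.01891716]), 'grip_force': 0.0, 'width': 1.0005714076135348}
top [[463.65242087   0.         323.58396572]
 [  0.         463.65242087 230.17269359]
 [  0.           0.           1.        ]] [[-0.02735151 -0.99950478 -0.01555954  0.03059865]
 [-0.98469137  0.02962015 -0.1717718   0.58023374]
 [ 0.17214761  0.01062313 -0.98501388  0.86168107]
 [ 0.          0.          0.          1.        ]]
scene [[580.17796117   0.         334.23915363]
 [  0.         580.17796117 235.29846203]
 [  0.           0.           1.        ]] [[-0.86880354  0.49495876  0.0140081   0.49309396]
 [ 0.34457318  0.62466359 -0.70076011 -0.15688374]
 [-0.35559771 -0.60399605 -0.71325945  1.52411413]
 [ 0.          0.          0.          1.        ]]
```

View pics/top0.png

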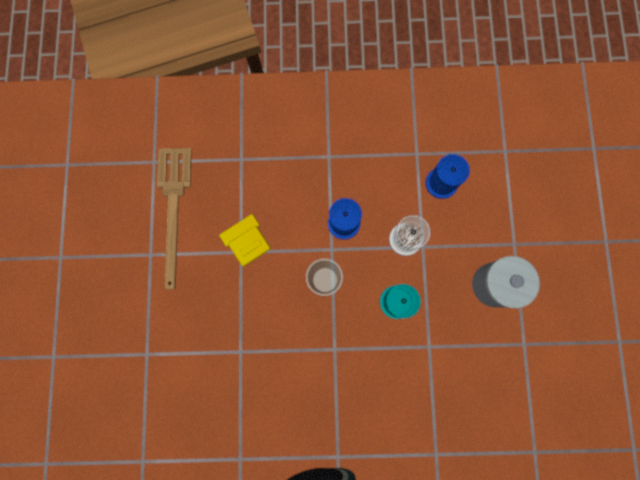

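View pics/scene0.png

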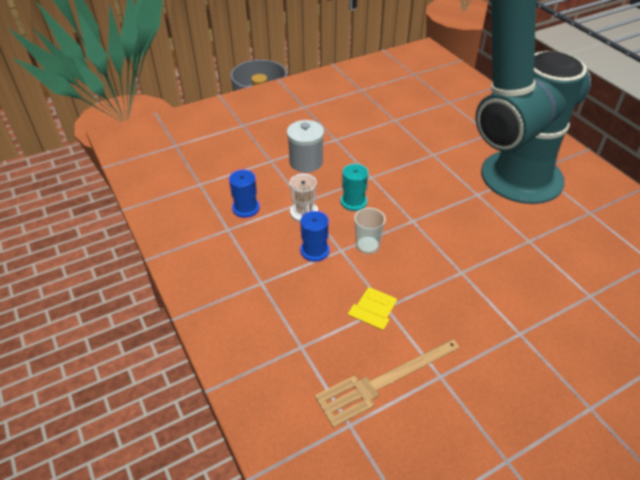

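```bash
cat > h.py <<'E'
import numpy as np, cv2
from workcell import viewer
def ray(p,uv):
    M=p["world_to_cam"];R,t=M[:3,:3],M[:3,3]
    d=R.T@np.linalg.inv(p["K"])@np.array([*uv,1.]);return -R.T@t,d
def plane(p,uv,z):
    c,d=ray(p,uv);return c+d*(z-c[2])/d[2]
def tri(rs):
    A=0;b=0
    for c,d in rs:
        d=d/np.linalg.norm(d);P=np.eye(3)-np.outer(d,d);A=A+P;b=b+P@c
    return np.linalg.solve(A,b)
E
python3 - <<'E'
from h import *
t=viewer.camera_params("top");s=viewer.camera_params("scene")
for n,uv,z in[("disp",(413,232),.1),("blue1",(345,213),.1),("blue2",(453,170),.1),("teal",(403,300),.1),("can",(517,282),.122),("tumb",(324,277),.088)]:print(n,plane(t,uv,z).round(3))
print(tri([ray(t,(413,232)),ray(s,(303,182))]).round(3), plane(s,(303,182),.1).round(3))
a=cv2.imread("pics/top0.png")[130:330,300:560];b=cv2.imread("pics/scene0.png")[120:270,220:400]
cv2.imwrite("pics/c1.png",np.vstack([cv2.resize(a,(390,300),interpolation=2),cv2.resize(b,(390,300),interpolation=2)]))
E
```

```text
disp [ 0.564 -0.152  0.1  ]
blue1 [ 0.604 -0.028  0.1  ]
blue2 [ 0.68  -0.235  0.1  ]
teal [ 0.44  -0.127  0.1  ]
can [ 0.465 -0.325  0.122]
tumb [0.486 0.015 0.088]
[ 0.565 -0.153  0.094] [ 0.568 -0.147  0.1  ]
```

View pics/c1.png

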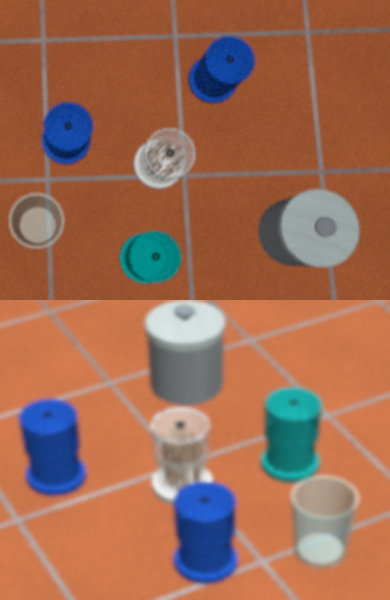

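The clear one, at top (410,235) with its hole at (413,232), fits: clear cap, white foot, wooden picks inside. The look-alikes at (345,213), (453,170) and (403,300) are blue or turquoise, and (324,277) is the open tumbler. I'll move above the clear one.

```bash
python3 -m inch '[31,-23,0,0,0,0,28, 31,-23,0,0,0,0,28, 31,-23,0,0,0,0,28, 31,-23,0,0,0,0,28, 31,-23,0,0,0,0,28, 31,-23,0,0,0,0,28, 31,-23,0,0,0,0,28, 31,-23,0,0,0,0,28]' 20; python3 -m inch '[31,-23,0,0,0,0,28, 31,-23,0,0,0,0,28, 31,-23,0,0,0,0,28, 31,-23,0,0,0,0,28, 31,-23,0,0,0,0,28, 31,-23,0,0,0,0,28, 20,-20,0,0,0,0,28, 0,0,0,0,0,0,28]'
python3 - <<'E'
from h import *
from workcell import sensors
s=sensors.read_state();p=viewer.camera_params("wrist");im=viewer.read_camera("wrist")
cv2.imwrite("pics/w1.png",im[:,:,::-1]);print(s["tool_pos"],s["tcp_rot"],s["width"],p)
q=p["K"]@(p["world_to_cam"]@[.565,-.152,.1,1])[:3];print(q/q[2])
E
```

```text
time: 0.9
tool_pos: [0.3692, -0.4066, 0.2308]
tcp_rot: [-3.113, -0.417, 0.001]
wrist_force: [1.1, -0.3, 0.4]
width: 0.329
grip_force: 0.0
time: 1.7
tool_pos: [0.5269, -0.1984, 0.2307]
tcp_rot: [-3.111, -0.424, 0.0]
wrist_force: [0.2, -0.3, 0.1]
width: 0.324
grip_force: 0.0
[ 0.52693462 -0.19841962  0.23068885] [-3.11126784e+00 -4.23691615e-01  1.57244899e-04] 0.32412386211595723 {'K': array([[421.5410534 ,   0.        , 314.60883006],
       [  0.        , 421.5410534 , 239.18813539],
       [  0.        ,   0.        ,   1.        ]]), 'world_to_cam': array([[ 0.26789814, -0.96344657, -0.0011395 , -0.331926  ],
       [-0.92148377, -0.25657476,  0.29161113,  0.39664456],
       [-0.2812441 , -0.07707205, -0.95653628,  0.51101747],
       [ 0.        ,  0.        ,  0.        ,  1.        ]])}
[260.79758132 151.42474152   1.        ]
```

View pics/w1.png

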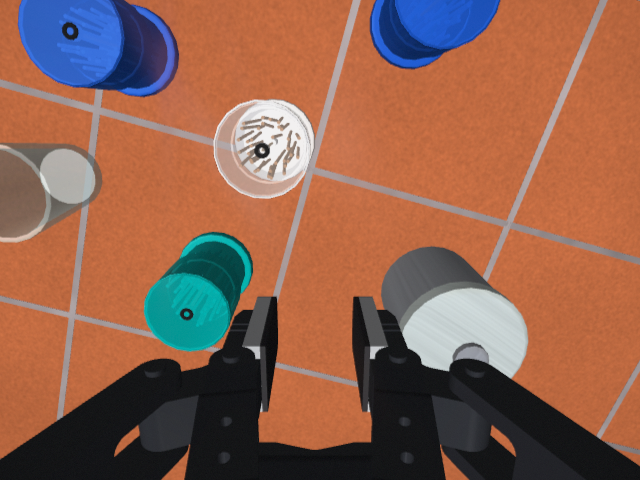

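The hole is at (262,150), within 2 px of the prediction. The fingers show a gap of about 28 mm, centred on column 315.

Run:
```python
from h import *
from workcell import sensors
from scipy.spatial.transform import Rotation as R
s=sensors.read_state();p=viewer.camera_params("wrist")
P=plane(p,(262,150),.1);print(P,R.from_rotvec(s["tcp_rot"]).inv().apply(P-s["tool_pos"])*1000)
```

```text
[ 0.56514539 -0.15425876  0.1       ] [ 49.95014493 -33.5233529  130.68014921]
```

```bash
python3 -m inch '[12,-8,0,0,0,0,28, 13,-9,0,0,0,0,28, 13,-8,0,0,0,0,28, 12,-8.5,0,0,0,0,28, 0,0,25,0,0,0,28, 0,0,25,0,0,0,28, 0,0,25,0,0,0,28, 0,0,0,0,0,0,28]'
python3 - <<'E'
from h import *
from workcell import sensors
from scipy.spatial.transform import Rotation as R
s=sensors.read_state();p=viewer.camera_params("wrist");im=viewer.read_camera("wrist")
cv2.imwrite("pics/w2.png",im[:,:,::-1]);print(s["tool_pos"],s["tcp_rot"])
for z in(.1,):
  q=p["K"]@(p["world_to_cam"]@[.5651,-.1543,z,1])[:3];print(q/q[2])
E
```

```text
time: 2.55
tool_pos: [0.5625, -0.1545, 0.1519]
tcp_rot: [-3.11, -0.418, 0.011]
wrist_force: [-0.2, -0.1, -0.7]
width: 0.329
grip_force: 0.0
[ 0.56251186 -0.15449919  0.15193554] [-3.11003951 -0.41775307  0.01149804]
[316.31590615 262.38907041   1.        ]
```

View pics/w2.png

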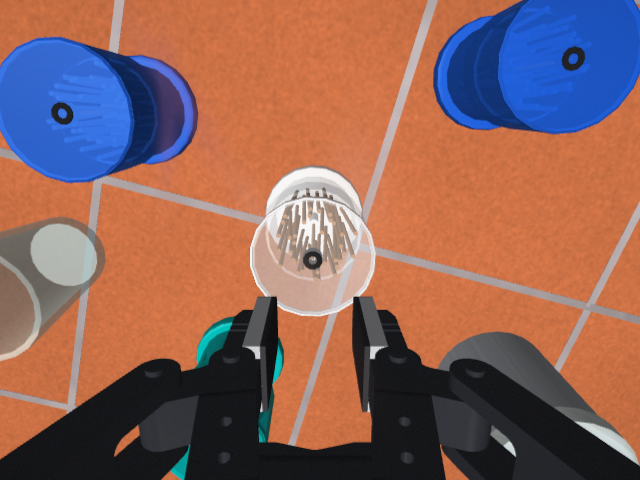

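The hole is at (312.5,259), 2 mm off the prediction. I'll correct for that and come down.

Run:
```python
from h import *
from workcell import sensors
from scipy.spatial.transform import Rotation as R
s=sensors.read_state();p=viewer.camera_params("wrist")
P=plane(p,(312.5,259.5),.1);r=R.from_rotvec(s["tcp_rot"]);print(P,s["tool_pos"],r.inv().apply(P-s["tool_pos"])*1000,r.as_matrix()[:,2],s["wrist_force"])
```

```text
[ 0.5667655  -0.15291545  0.1       ] [ 0.56388275 -0.15507241  0.15423894] [ 3.56143011 -1.17702299 54.2287406 ] [-0.00446015  0.00151055 -0.99998891] [-0.06673396  0.05237181  1.07835692]
```

```bash
python3 -m inch '[2,-1,0,0,0,0,28, 1.5,0,8,0,0,0,28, 0,0,8,0,0,0,28, 0,0,8,0,0,0,28, 0,0,8,0,0,0,28, 0,0,8,0,0,0,28, 0,0,3,0,0,0,28, 0,0,0,0,0,0,28]'
python3 - <<'E'
from h import *
from workcell import sensors
from scipy.spatial.transform import Rotation as R
s=sensors.read_state();p=viewer.camera_params("wrist");im=viewer.read_camera("wrist")
cv2.imwrite("pics/w3.png",im[150:450,120:520,::-1].repeat(2,0).repeat(2,1));print(s["tool_pos"],s["tcp_rot"],s["wrist_force"])
for z in(.1,):
  q=p["K"]@(p["world_to_cam"]@[.5668,-.1529,z,1])[:3];print(q/q[2])
E
```

```text
time: 3.4
tool_pos: [0.5675, -0.154, 0.1123]
tcp_rot: [-3.113, -0.418, 0.003]
wrist_force: [0.2, -0.1, 0.7]
width: 0.33
grip_force: 0.0
[ 0.56754833 -0.1539807   0.11225544] [-3.11293407e+00 -4.17628935e-01  2.57434436e-03] [ 0.16963204 -0.05071556  0.7177453 ]
[311.87967333 304.19712645   1.        ]
```

View pics/w3.png

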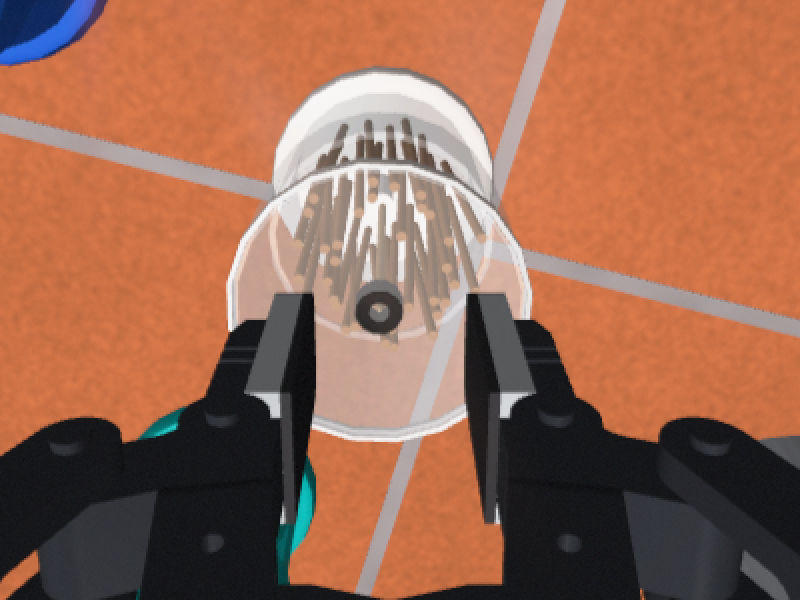

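The hole is at crop (379,308) and the fingers are centred at about 391, so I'll shift 2 mm in −y and then ease down onto the cap.

```bash
python3 -m inch '[0,-2,0,0,0,0,28, 0,0,5,0,0,0,28, 0,0,4,0,0,0,28, 0,0,2,0,0,0,28, 0,0,2,0,0,0,28, 0,0,2,0,0,0,28, 0,0,0,0,0,0,28, 0,0,0,0,0,0,28]'
```

```text
time: 4.25
tool_pos: [0.5676, -0.1522, 0.0985]
tcp_rot: [-3.114, -0.418, 0.0]
wrist_force: [-1.1, 0.2, 1.9]
width: 0.333
grip_force: 1.1
```

```bash
python3 -m inch '[0,0,1.5,0,0,0,28, 0,0,1.5,0,0,0,28, 0,0,1.5,0,0,0,28, 0,0,1.5,0,0,0,28, 0,0,1,0,0,0,28, 0,0,1,0,0,0,28, 0,0,0,0,0,0,28, 0,0,0,0,0,0,28]'
```

```text
time: 5.05
tool_pos: [0.5677, -0.1522, 0.0903]
tcp_rot: [-3.114, -0.418, 0.0]
wrist_force: [-2.3, 0.8, 3.9]
width: 0.325
grip_force: 2.1
```

```bash
python3 -m inch '[0,0,1,0,0,0,28, 0,0,1,0,0,0,28, 0,0,1,0,0,0,28, 0,0,1,0,0,0,28, 0,0,1,0,0,0,28, 0,0,0.7,0,0,0,28, 0,0,0,0,0,0,28, 0,0,0,0,0,0,28]'
python3 - <<'E'
from h import *
cv2.imwrite("pics/w4.png",viewer.read_camera("wrist")[150:450,120:520,::-1].repeat(2,0).repeat(2,1))
E
```

```text
time: 5.85
tool_pos: [0.5677, -0.1522, 0.0847]
tcp_rot: [-3.114, -0.418, -0.0]
wrist_force: [-2.3, 1.2, 4.6]
width: 0.325
grip_force: 2.7
```

View pics/w4.png

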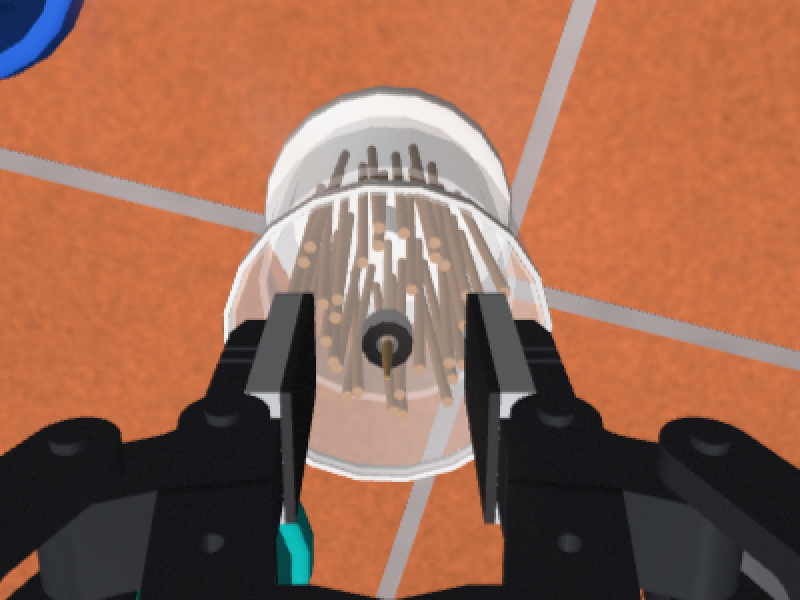

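The toothpick is rising cleanly through the hole at crop (387,350), centred between the fingers.

```bash
python3 -m inch '[0,0,0.7,0,0,0,28, 0,0,0.7,0,0,0,28, 0,0,0.6,0,0,0,28, 0,0,0.5,0,0,0,28, 0,0,0,0,0,0,28, 0,0,0,0,0,0,28, 0,0,0,0,0,0,28, 0,0,0,0,0,0,28]'
```

```text
time: 6.7
tool_pos: [0.5679, -0.1522, 0.0837]
tcp_rot: [3.114, 0.418, 0.001]
wrist_force: [-6.3, 2.2, 13.3]
width: 0.331
grip_force: 6.5
```

The force jumped to 13 N and the tool stalled 1.5 mm short, so the cap is on its stop. I'll draw straight up.

```bash
python3 -m inch '[0,0,-2,0,0,0,28, 0,0,-2,0,0,0,28, 0,0,-3,0,0,0,28, 0,0,-4,0,0,0,28, 0,0,-6,0,0,0,28, 0,0,-8,0,0,0,28, 0,0,-10,0,0,0,28, 0,0,-15,0,0,0,28]'; python3 -m inch '[0,0,-20,0,0,0,28, 0,0,-25,0,0,0,28, 0,0,-25,0,0,0,28, 0,0,-20,0,0,0,28, -15,0,-10,0,0,0,28, -25,0,0,0,0,0,28, -15,0,0,0,0,0,28, 0,0,0,0,0,0,28]'
python3 - <<'E'
from h import *
from workcell import sensors
cv2.imwrite("pics/w5.png",viewer.read_camera("wrist")[:,:,::-1]);p=viewer.camera_params("wrist");print(sensors.read_state()["tool_pos"])
for z in(.1,.113):
  q=p["K"]@(p["world_to_cam"]@[.5668,-.1529,z,1])[:3];print(q/q[2])
E
```

```text
time: 7.5
tool_pos: [0.5672, -0.1521, 0.1321]
tcp_rot: [-3.113, -0.418, 0.002]
wrist_force: [0.5, -0.5, -0.6]
width: 0.329
grip_force: 0.0
time: 8.3
tool_pos: [0.5132, -0.1671, 0.2326]
tcp_rot: [3.114, 0.416, 0.0]
wrist_force: [0.1, 0.4, 0.1]
width: 0.33
grip_force: 0.0
[ 0.51419345 -0.16689646  0.23247646]
[315.22243674 142.80705554   1.        ]
[315.26778027 144.35233066   1.        ]
```

View pics/w5.png

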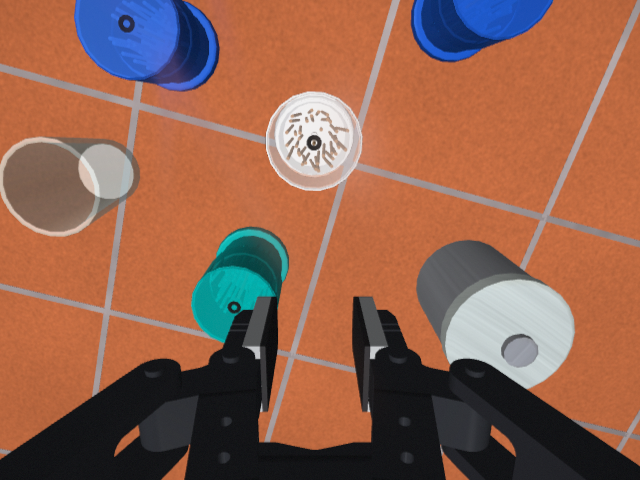

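The dispenser hasn't moved (hole at (314,142) against a predicted (315,143)). The pick is end-on here, so I'll check its height from the side.

Run:
```python
from h import *
a=cv2.imread("pics/scene0.png")[155:230,260:345];b=viewer.read_camera("scene")[155:230,260:345,::-1]
cv2.imwrite("pics/s2.png",cv2.resize(np.hstack([a,b]),(790,350),interpolation=2))
```

```text
(no output)
```

View pics/s2.png

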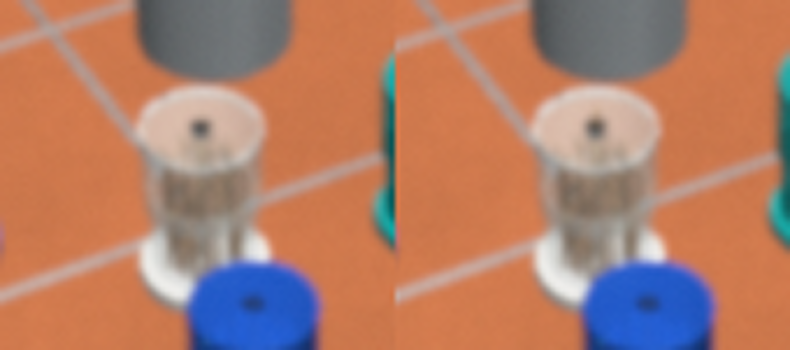

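The scene view is too coarse to show the pick. The wrist camera sees it obliquely from straight above, so I'll go back well clear of it and look once more.

```bash
python3 -m inch '[15,0,0,0,0,0,28, 20,0,0,0,0,0,28, 20,0,5,0,0,0,28, 10,0,10,0,0,0,28, 0,0,15,0,0,0,28, 0,0,15,0,0,0,28, 0,0,10,0,0,0,28, 0,0,0,0,0,0,28]'
python3 - <<'E'
from h import *
from workcell import sensors
im=viewer.read_camera("wrist");p=viewer.camera_params("wrist");print(sensors.read_state()["tool_pos"])
for z in(.1,.112):
  q=p["K"]@(p["world_to_cam"]@[.5668,-.1529,z,1])[:3];print(q/q[2]);
v=int(q[1]/q[2]);cv2.imwrite("pics/w6.png",cv2.resize(im[v-75:v+75,215:415,::-1],(800,600),interpolation=2));print(v)
E
```

```text
time: 9.2
tool_pos: [0.5749, -0.1492, 0.1739]
tcp_rot: [-3.112, -0.417, 0.008]
wrist_force: [-1.0, 0.5, 0.3]
width: 0.333
grip_force: 0.0
[ 0.57581918 -0.14945364  0.17538036]
[316.71898639 268.70833906   1.        ]
[316.80202772 276.98067823   1.        ]
276
```

View pics/w6.png

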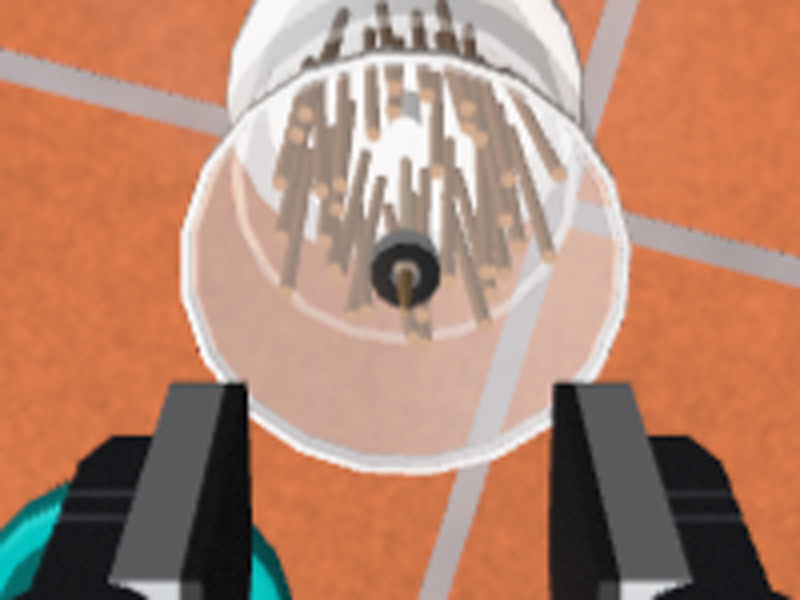

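The pick sticks up from the hole at crop (405,270) to about (405,308). That is about 9.5 px, or 13 mm, and the cap is back up. Drawing away and handing in.

```bash
python3 -m inch '[0,0,-15,0,0,0,28, 0,0,-20,0,0,0,28, 0,0,-25,0,0,0,28, 0,0,-20,0,0,0,28, -15,0,-10,0,0,0,28, -25,0,0,0,0,0,28, -20,0,0,0,0,0,28, 0,0,0,0,0,0,28]'; python3 -m inch '[0,0,0,0,0,0,28, 0,0,0,0,0,0,28, 0,0,0,0,0,0,28, 0,0,0,0,0,0,28, 0,0,0,0,0,0,28, 0,0,0,0,0,0,28, 0,0,0,0,0,0,28, 0,0,0,0,0,0,28]'; python3 -c "
from workcell import job
print(job.finish_job())"
```

```text
time: 10.05
tool_pos: [0.5185, -0.1663, 0.2701]
tcp_rot: [3.112, 0.415, 0.005]
wrist_force: [0.4, -0.6, 0.5]
width: 0.327
grip_force: 0.0
time: 10.85
tool_pos: [0.5195, -0.1654, 0.267]
tcp_rot: [-3.114, -0.418, 0.0]
wrist_force: [-0.6, -0.1, 0.2]
width: 0.328
grip_force: 0.0
the job is handed in; nothing more can be done
None
```

I pressed the clear dispenser's cap down to its stop and it sprang back, leaving one toothpick standing about 13 mm out of the hole; the dispenser did not visibly move, the hand is clear, and the job is handed in (no verdict was returned).

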